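# Erect the sample carton and pack the ordered bottle

## Robot

A 6-joint arm with a two-finger parallel gripper is mounted at the origin on the work surface. World frame = base frame: x ahead of the robot, y to its left, z up, the work surface at z = 0. Lengths are in m, angles in degrees, forces in N, time in s.
With the tool pointing down it reaches from about 0.35 to 0.875 m from the base axis. Payload 4.2 kg.
Tool frame: the origin (TCP) lies midway between the tips of the shut fingers; the grasp point (between the pads) lies 19 mm behind it; z points along the fingers, y is the line along which they close (so a half turn about z gives the same grasp; the last joint's range is limited). The gripper opens to 87 mm and grips with 3 to 60 N. Pads are 19 mm wide; open, the fingers measure 117 mm over their backs; the gripper's body (75 mm by 190 mm) begins 51 mm behind the grasp point.
Start: joints at [81.795, 22.042, 0.453, 0, -68.411, -14.817], TCP at [0.244, 0.575, 0.223] pointing down, gripper open.
Joint ranges: [-179.83, 179.83], [-69.29, 118.12], [-61.27, 80.66], [-181.25, 117.63], [-171.15, -9.14], [-177.46, 177.46]. Speed limits (degrees/s): [159.86, 159.86, 180, 180, 180, 180].

## Interface

Orientations are given as [roll, pitch, yaw] about the fixed x, y, z axes, in that order (R = Rz(yaw) Ry(pitch) Rx(roll)).
In Python, from workcell import env gives the robot as it stands. The module is installed in compiled form; this text tells all that it offers. Calls block until the motion is done:
- env.goto(position, orientation): joint-space move of the TCP to a pose.
- env.move_straight(position, rotation=None, rate=0.15, force_limit=None): straight line of the TCP; rotation=None keeps the orientation; rate is the mean speed in m/s. With force_limit (N) it stops when the force on the tool has changed by that much, and returns True; else False.
- env.set_joints(angles): joint-space move.
- env.gripper_to(opening, grasp_force=None): opening from 0.0 (shut) to 1.0 (fully open); grasp_force is the grip in N (None keeps the last); returns when the fingers have stopped.
- env.dwell(seconds).
- env.inverse_kinematics(position, orientation): joint angles nearest the present ones, or None.
- env.read_state(): the state.
- env.grab_frame(name): name is "scene" or "top"; returns a dict with "image" (400x640x3 uint8, blue, green, red), "fx", "fy", "cx", "cy" (pixels), "D" ([k1, k2, p1, p2, k3] as OpenCV has them; the pictures are not rectified), "position" and "orientation" of the camera in the world. Camera axes: x right, y up, looking along -z (the intrinsics and any distortion apply to the point x, -y, -z); pixel columns grow to the right and rows downward; lengths in m; the calibration is good to about 2 mm. A picture is of the moment at which its call begins. There is no depth.
A pose or a line that the arm cannot do raises env.Unreachable and nothing moves.
- env.close_job(): hands the job in; it is judged then, once.
Trained networks look in a picture, given as the dict that the camera call returned (one of the last four; its "shot" number tells which), for a name from the list of things; names that differ only in an ending like _2 or _b are one class to them, and where a whole thing is asked for, a point or a joint stands for the part that bears it (a point fixed in the world has none). Each returns a list of dicts, best first, with "score" (0 to 1); they miss things now and then, are a little off and sometimes report something else, mostly with a low value. They report only what shows in the picture. A call takes as long as a camera call. They do not tell look-alikes from the thing itself.
- env.search_frame(picture, thing): "xyz" ([x, y, z] in m, in world coordinates, good to about 4 mm: the middle of the surface that is visible of it).
- env.trace(picture, thing): "mask" (400x640 bool, what is visible of it).
The state is a dict: "clock": time; "joint_positions": joint angles; "qvel": joint speeds; "joint_torque": joint torques, N m; "position": TCP position; "tool_rot": TCP orientation; "force": force on the tool from outside, world axes, zero at the start; "wrist_torque": the same for the moment, N m; "opening": opening from 0.0 (shut) to 1.0 (fully open); "finger_force": force on a finger pad.
Only numpy, scipy, OpenCV 4.12 (cv2) and the standard library are available. Lean on these libraries where they do the work, as an engineer would, in place of code of your own. Each camera call takes 0.05 s, during which the arm holds its last target. There are 200 camera calls.

## Task

Fold up all four flaps of the carton blank so that they stand upright as an open box. Then take the bottle whose stopper has the colour of the card in the white frame on the order board and stand it upright on the floor inside the carton, setting it down gently; leave the other two bottles where they stand, and leave the four flaps upright.

Things in the scene. Friction and masses are not known exactly. Their poses are not given: they have to be found in the camera images.
- carton: Flat kraft carton blank whose base is fixed on an aluminium forming plate 98 x 128 mm. Base 110 (x) x 140 (y) mm, 4 mm thick, top 16 mm above the table. Origin on the table under the base's centre; z up; x, y along the base's sides.
- carton_floor (a point): Centre of the carton's inner floor (top of the base, 16 mm above the table); same axes as carton. Inside the erected carton: 102 (x) x 132 (y) mm.
- flap_near (a joint): Stiff crease (rad) of the flap on the carton's -x side: 0 = level outward, pi/2 = upright wall, up to 2.0 = folded too far in; stays where left; starts at 0.45 to 0.9. Crease: the base's edge, 12 mm above the table. Flap reaches 55 mm from it, 130 mm wide, 4 mm thick; upright, its outer face is in line with the base's edge. Kraft inside, white and grey outside.
- edge_near (a point): Middle of the free edge of the near flap (outer, white face), 55 mm from its crease.
- flap_far (a joint): Stiff crease (rad) of the flap on the carton's +x side: 0 = level outward, pi/2 = upright wall, up to 2.0 = folded too far in; stays where left; starts at 0.45 to 0.9. Crease: the base's edge, 12 mm above the table. Flap reaches 55 mm from it, 130 mm wide, 4 mm thick; upright, its outer face is in line with the base's edge. Kraft inside, white and grey outside.
- edge_far (a point): Middle of the free edge of the far flap (outer, white face), 55 mm from its crease.
- flap_left (a joint): Stiff crease (rad) of the flap on the carton's +y side: 0 = level outward, pi/2 = upright wall, up to 2.0 = folded too far in; stays where left; starts at 0.45 to 0.9. Crease: the base's edge, 12 mm above the table. Flap reaches 55 mm from it, 110 mm wide, 4 mm thick; upright, its outer face is in line with the base's edge. Kraft inside, white and grey outside.
- edge_left (a point): Middle of the free edge of the left flap (outer, white face), 55 mm from its crease.
- flap_right (a joint): Stiff crease (rad) of the flap on the carton's -y side: 0 = level outward, pi/2 = upright wall, up to 2.0 = folded too far in; stays where left; starts at 0.45 to 0.9. Crease: the base's edge, 12 mm above the table. Flap reaches 55 mm from it, 110 mm wide, 4 mm thick; upright, its outer face is in line with the base's edge. Kraft inside, white and grey outside.
- edge_right (a point): Middle of the free edge of the right flap (outer, white face), 55 mm from its crease.
- bottle_red: Loose amber sample bottle, 280 g, with a red stopper and a red band on its label. Origin: centre of its underside, z up. Body diameter 56 mm up to 80 mm, cone to a neck of diameter 22 mm at 106 mm, stopper diameter 28 mm from 128 to 156 mm above the underside. Stands on a white drip tray 6 mm thick, the three in a row 85 mm apart.
- bottle_blue: Loose amber sample bottle, 280 g, with a blue stopper and a blue band on its label. Origin: centre of its underside, z up. Body diameter 56 mm up to 80 mm, cone to a neck of diameter 22 mm at 106 mm, stopper diameter 28 mm from 128 to 156 mm above the underside. Stands on a white drip tray 6 mm thick, the three in a row 85 mm apart.
- bottle_yellow: Loose amber sample bottle, 280 g, with a yellow stopper and a yellow band on its label. Origin: centre of its underside, z up. Body diameter 56 mm up to 80 mm, cone to a neck of diameter 22 mm at 106 mm, stopper diameter 28 mm from 128 to 156 mm above the underside. Stands on a white drip tray 6 mm thick, the three in a row 85 mm apart.
- drip_tray: White drip tray, fixed, 270 (x) x 100 (y) x 6 mm, origin under its centre; the bottles stand in a row along its x axis.
- order_board: Plywood order board lying on the table, fixed, 245 (x) x 110 (y) x 8 mm, with three places along its x axis, 75 mm apart; the place at its -x end has a white frame round it: the present order. Origin under its centre.
- order_now (a point): Centre of the white-framed place on the order board.
- card_red: Red order card, fixed, 48 x 80 x 2 mm, lying on one of the three places of the order board. Origin: centre of its underside.
- card_blue: Blue order card, fixed, 48 x 80 x 2 mm, lying on one of the three places of the order board. Origin: centre of its underside.
- card_yellow: Yellow order card, fixed, 48 x 80 x 2 mm, lying on one of the three places of the order board. Origin: centre of its underside.
Mind the look-alikes: they are no part of the job. What is shaped like the bottle_blue but black, green or turquoise is not meant.

How it is judged:
By the outcome, as a careful person would: the job done as asked, in the order asked, and still so for the second after the job is handed in, with the robot touching nothing.
It also fails if it takes over 72 s, if anything falls off the work surface, if the arm or the gripper's body presses on something with over 40 N, if the wrist force passes 120 N, or if a joint passes its speed limit or range.

## Working session

There is one attempt and no reset: what is moved stays moved. The work goes in short steps, each a Python script; the robot and the scene stay as the last script left them, time stands still between calls to the robot, and variables do not carry over. Pictures are saved under pics/ and viewed, at most 10 in all, crops included, and the job is handed in when it is done.

```bash
mkdir -p pics; python3 - <<'E'
from workcell import env
import cv2,numpy as np
for n in("scene","top"):
    f=env.grab_frame(n); cv2.imwrite(f"pics/{n}0.png",f["image"])
    print(n,f["position"],f["orientation"],f["fx"],f["fy"],f["cx"],f["cy"],f["D"])
    for t in["carton","carton_floor","edge_near","edge_far","edge_left","edge_right","bottle_red","bottle_blue","bottle_yellow","drip_tray","order_board","order_now","card_red","card_blue","card_yellow"]:
        r=env.search_frame(f,t); print(t,[(np.round(d["xyz"],3).tolist(),round(d["score"],2)) for d in r[:3]])
s=env.read_state();print(s)
E
```

```text
scene [ 1.37256915 -0.71494149  0.89424176] [54.09522874 -0.10105782 52.22918649] 459.5421847104946 459.5421847104946 323.943353571081 198.8909262134924 [0.01105997 0.         0.         0.         0.        ]
carton [([0.568, -0.006, 0.023], 0.65)]
carton_floor [([0.565, -0.005, 0.025], 0.7)]
edge_near [([0.502, -0.011, 0.036], 0.8), ([0.574, -0.111, 0.039], 0.56)]
edge_far [([0.661, -0.023, 0.04], 0.75), ([0.576, -0.11, 0.039], 0.56), ([0.568, -0.004, 0.022], 0.36)]
edge_left [([0.582, 0.075, 0.036], 0.93), ([0.462, 0.429, 0.012], 0.62)]
edge_right [([0.576, -0.11, 0.04], 0.67), ([0.566, -0.006, 0.024], 0.59)]
bottle_red [([0.586, -0.314, 0.086], 0.93), ([0.535, -0.339, 0.011], 0.26)]
bottle_blue [([0.292, -0.408, 0.091], 0.92), ([0.42, -0.335, 0.085], 0.88), ([0.424, -0.452, 0.078], 0.81)]
bottle_yellow [([0.503, -0.314, 0.086], 0.57)]
drip_tray [([0.534, -0.339, 0.007], 0.77), ([0.438, 0.443, 0.012], 0.53)]
order_board [([0.457, 0.428, 0.01], 0.6)]
order_now [([0.46, 0.43, 0.009], 0.76)]
card_red [([0.507, 0.46, 0.01], 0.76)]
card_blue [([0.437, 0.446, 0.014], 0.64)]
card_yellow 
[... 1092 characters left out ...]
.014], 0.63)]
{'clock': 1.6, 'joint_positions': array([ 8.17962680e+01,  2.20407712e+01,  4.52439544e-01, -7.31659550e-04,
       -6.84125599e+01, -1.48175448e+01]), 'qvel': array([-0.00348549,  0.00062407, -0.18381334, -0.03898096,  0.05215067,
       -0.02631376]), 'joint_torque': array([ 2.88009642e-05, -3.90461648e+01,  1.87617606e+01,  4.22446623e+00,
        1.54996302e-02, -1.29605647e-05]), 'position': array([0.24437562, 0.5752091 , 0.22255648]), 'tool_rot': array([ 1.79998964e+02,  4.29692928e-04, -2.30215461e+01]), 'force': array([0.53080716, 1.07975597, 0.65080956]), 'wrist_torque': array([ 0.00344785, -0.01380679, -0.00556447]), 'finger_force': 0.0, 'opening': 1.0020600862515585}
```

```bash
ls . pics
```

```text
.:
pics

pics:
scene0.png
top0.png
```

View pics/scene0.png

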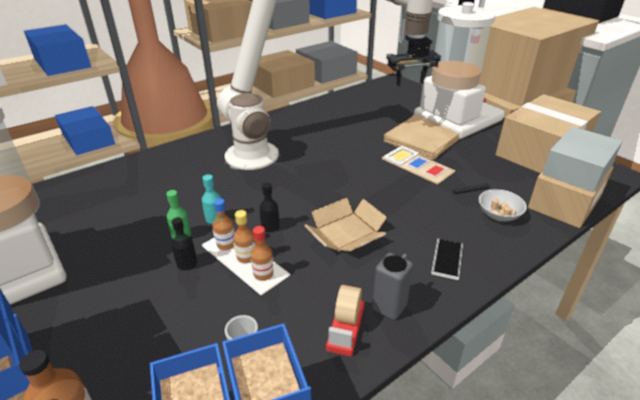

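View pics/top0.png

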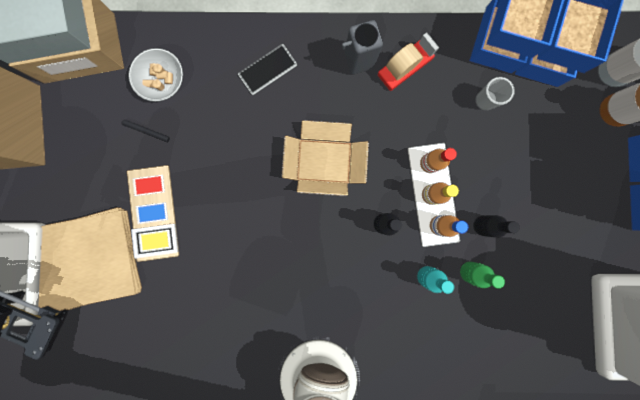

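The top view shows the white frame at (155,240) around the yellow card, so I need the yellow bottle, the middle one on the tray at (440,193). The carton is at (325,158). Next I'll fit the carton silhouette and the stoppers in both views.

```bash
cat > h.py <<'E'
from workcell import env
import cv2,numpy as np
from scipy.spatial.transform import Rotation as Ro
from scipy.optimize import minimize,least_squares
def proj(f,P):
    R=Ro.from_euler('xyz',f["orientation"],degrees=True).as_matrix()
    p=(np.atleast_2d(P)-f["position"])@R*[1,-1,-1]
    K=np.array([[f["fx"],0,f["cx"]],[0,f["fy"],f["cy"]],[0,0,1.]])
    return cv2.projectPoints(p.reshape(-1,1,3),np.zeros(3),np.zeros(3),K,np.array(f["D"]))[0].reshape(-1,2)
# names: side direction (carton frame), crease offset, half width
SIDES=dict(near=((-1,0),.055,.065),far=((1,0),.055,.065),left=((0,1),.070,.055),right=((0,-1),.070,.055))
def local_flap(n,a):
    d,o,w=SIDES[n]; d=np.array([*d,0.]);t=np.array([-d[1],d[0],0]);z=np.array([0,0,1.])
    out=[]
    for inn in(0,.004):
        for r in(0,.055):
            for s in(-w,w):
                out.append(d*o+z*.012+(d*np.cos(a)+z*np.sin(a))*r+(-d*np.sin(a)+z*np.cos(a))*inn+t*s)
    return np.array(out)
def polys(p):
    x,y,yaw=p[:3];c,s=np.cos(yaw),np.sin(yaw);R=np.array([[c,-s,0],[s,c,0],[0,0,1]])
    b=np.array([[i*.055,j*.07,k] for i in(-1,1) for j in(-1,1) for k in(.012,.016)])
    return [q@R.T+[x,y,0] for q in[b]+[local_flap(n,a) for n,a in zip(SIDES,p[3:])]]
def render(f,p,S=4):
    m=np.zeros((400*S,640*S),np.uint8)
    for q in polys(p):
        h=cv2.convexHull(((proj(f,q)+.5)*S-.5).astype(np.float32))
        cv2.fillConvexPoly(m,np.round(h*16).astype(np.int32),255,shift=4)
    return cv2.resize(m,(640,400),interpolation=cv2.INTER_AREA)/255.
E
cat > m.py <<'E'
from h import *
fs=[env.grab_frame(n) for n in("top","scene")]
x0=np.array([.579,-.015,-.05,.65,.65,.65,.65])
obs=[]
for f in fs:
    g=f["image"].astype(float); roi=cv2.dilate((render(f,x0)>0).astype(np.uint8),np.ones((15,15)))>0
    v=g[...,2]; m=np.clip((v-45)/60,0,1)*roi; obs.append((m,roi))
def cost(p): return sum(np.abs(render(f,p)-m)[roi].sum() for f,(m,roi) in zip(fs,obs))
best=None
for yaw in(-.12,-.05,.02):
    x=x0.copy();x[2]=yaw
    for k in range(2):
        r=minimize(cost,x,method="Nelder-Mead",options=dict(initial_simplex=np.vstack([x]+[x+np.eye(7)[i]*[.01,.01,.06,.15,.15,.15,.15][i] for i in range(7)]),maxfev=500));x=r.x
    if best is None or r.fun<best.fun:best=r
    print(r.fun,np.round(r.x,4))
np.save("carton.npy",best.x)
# stoppers
for n,(lo,hi) in dict(yellow=((22,130,120),(34,255,255)),red=((0,150,100),(6,255,255)),blue=((105,150,80),(125,255,255))).items():
    px=[]
    for f in fs:
        g=np.array({"yellow":[0.499,-.318,.148],"red":[.583,-.31,.148],"blue":[.415,-.325,.148]}[n]);c=proj(f,g)[0]
        hsv=cv2.cvtColor(f["image"],cv2.COLOR_BGR2HSV);m=cv2.inRange(hsv,lo,hi)
        yy,xx=np.mgrid[:400,:640];m[np.hypot(xx-c[0],yy-c[1])>16]=0
        k,l,st,ce=cv2.connectedComponentsWithStats(m);i=1+np.argmax(st[1:,4]);px.append(ce[i]);print(n,st[i],np.round(c,1))
    r=least_squares(lambda q:np.concatenate([proj(f,q)[0]-u for f,u in zip(fs,px)]),g);print(n,np.round(r.x,4),np.round(r.fun,2))
ims=[]
for f in fs:
    g=f["image"].copy();c=proj(f,[.579,-.015,.02])[0].astype(int)
    c2=proj(f,[.5,-.32,.1])[0].astype(int)
    S=5;cr=lambda im,c,w,h:im[c[1]-h:c[1]+h,c[0]-w:c[0]+w]
    big=cv2.resize(cr(g,c,60,50),None,fx=4,fy=4,interpolation=cv2.INTER_CUBIC)
    for q in polys(best.x):
        h=cv2.convexHull(((proj(f,q)-(c-[60,50])+.5)*4).astype(np.float32)).astype(int);cv2.polylines(big,[h],True,(0,255,0),1)
    ims.append(np.hstack([big,cv2.resize(cr(g,c2,40,50),None,fx=4,fy=4)[:, :320]]))
o=np.vstack(ims)[:,:800];cv2.imwrite("pics/fit.png",cv2.resize(o,None,fx=.75,fy=.75));print(o.shape)
E
python3 m.py
```

```text
1661.1901960784312 [ 0.577  -0.0131 -0.0625  0.7855  0.4764  0.7994  0.5761]
1660.3529411764705 [ 0.577  -0.0132 -0.0617  0.784   0.4811  0.7977  0.5827]
1661.1803921568628 [ 0.5771 -0.0123 -0.0625  0.7866  0.4836  0.8182  0.5571]
yellow [443 185  16  12 148] [455.7 186. ]
yellow [234 210  13  14 106] [238.2 220.7]
yellow [ 0.4888 -0.3063  0.1468] [-0.28 -0.2  -0.39 -0.07]
red [441 148  16  13 154] [451.6 150.3]
red [253 226  12  15 162] [257.7 236.2]
red [ 0.5737 -0.302   0.1482] [-0.17 -0.12 -0.22 -0.03]
blue [452 221  17  13 153] [459.4 222. ]
blue [214 198  11  13 105] [220.6 206.3]
blue [ 0.4052 -0.3256  0.149 ] [-0.35 -0.25 -0.51 -0.13]
(800, 800, 3)
```

View pics/fit.png

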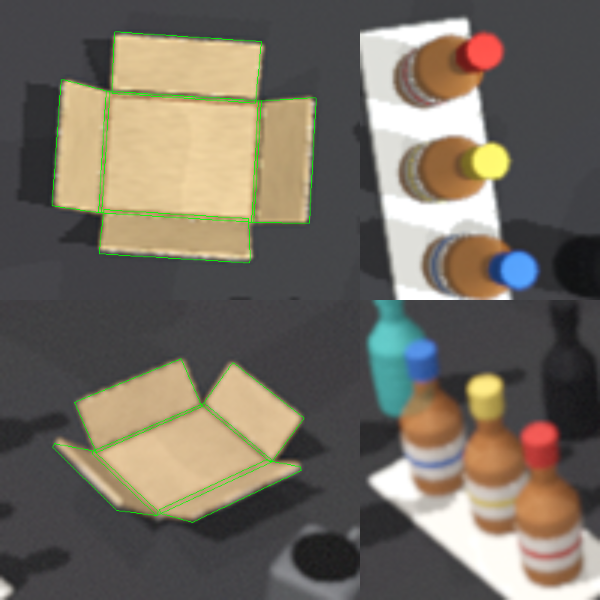

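The fit lies on the image edges in both views. The carton is at (0.577, -0.013) with yaw -3.5°, and the yellow bottle is at (0.489, -0.306). I'll start by folding the left flap, then check it.

```bash
cat >> h.py <<'E'
C=None
def fold(n,back=.015,shift=0.,zt=.026):
    p=np.load("carton.npy");a=p[3+list(SIDES).index(n)];d,o,w=SIDES[n]
    c,s=np.cos(p[2]),np.sin(p[2]);R=np.array([[c,-s],[s,c]]);d=np.array(d,float);t=np.array([-d[1],d[0]])
    P=lambda r,z:[*(p[:2]+R@(d*r+t*shift)),z]
    yaws=[np.degrees(p[2])+(90 if d[0] else 0)+k for k in(0,180,-180)]
    q0=env.read_state()["joint_positions"]
    start=o+.055*np.cos(a)+.015+.012
    best=min((np.abs(q-q0).max(),y) for y in yaws if (q:=env.inverse_kinematics(P(start,.17),[180,0,y])) is not None)[1]
    env.goto(P(start,.17),[180,0,best])
    hit=env.move_straight(P(start,zt),rate=.2,force_limit=15)
    if hit: print(n,"HIT on descent",env.read_state()["position"]);return
    hit=env.move_straight(P(o+back,zt),rate=.06,force_limit=50)
    st=env.read_state();print(n,"hit",hit,np.round(st["position"],4),P(o+back,zt),"F",np.round(st["force"],1),"t",st["clock"])
    env.move_straight(P(o+back+.025,zt),rate=.15); env.move_straight(P(o+back+.025,.17),rate=.3)
def check(tag,free=(3,4,5,6)):
    fs=[env.grab_frame(n) for n in("top","scene")];p=np.load("carton.npy");free=list(free)
    obs=[]
    x0=p.copy()
    for f in fs:
        roi=np.zeros((400,640),bool)
        for a in np.linspace(.4,1.9,8): roi|=render(f,np.r_[p[:3],[a]*4],1)>0
        roi=cv2.dilate(roi.astype(np.uint8),np.ones((9,9)))>0
        obs.append((np.clip((f["image"][...,2]-45.)/60,0,1)*roi,roi))
    def cost(v):
        x=p.copy();x[free]=v;return sum(np.abs(render(f,x)-m)[roi].sum() for f,(m,roi) in zip(fs,obs))
    x=p[free]
    for k in range(2):
        x=minimize(cost,x,method="Nelder-Mead",options=dict(initial_simplex=np.vstack([x]+[x+np.eye(len(x))[i]*.15 for i in range(len(x))]),maxfev=250)).x
    p[free]=x;print("angles deg",dict(zip(SIDES,np.round(np.degrees(p[3:]),1))),cost(x))
    ims=[]
    for f in fs:
        c=proj(f,[*p[:2],.03])[0].astype(int);o=c-[50,50]
        g=cv2.resize(f["image"][o[1]:o[1]+100,o[0]:o[0]+100],None,fx=4,fy=4,interpolation=cv2.INTER_CUBIC);h=g.copy()
        for q in polys(p): cv2.polylines(h,[cv2.convexHull(((proj(f,q)-o+.5)*4).astype(np.float32)).astype(int)],True,(0,255,0),1)
        ims.append(h)
    cv2.imwrite(f"pics/{tag}.png",np.hstack(ims));return p
E
python3 - <<'E'
from h import *
env.gripper_to(0)
p=np.load("carton.npy");p[3:]=[.785,.48,.8,.57];np.save("carton.npy",p)
fold("left")
q=env.read_state()["position"]; env.move_straight([q[0]-.1,q[1]+.2,.2],rate=.4)
x=p.copy();x[5]=1.5;np.save("carton.npy",x)
check("left",free=(5,));print(env.read_state()["clock"])
E
```

```text
left hit False [0.5817 0.0713 0.0254] [np.float64(0.5822740107961241), np.float64(0.07166484578578554), 0.026] F [-0.1 -0.2 -0.1] t 7.1333
angles deg {'near': np.float64(45.0), 'far': np.float64(27.5), 'left': np.float64(86.8), 'right': np.float64(32.7)} 1183.5725490196078
8.9
```

View pics/left.png

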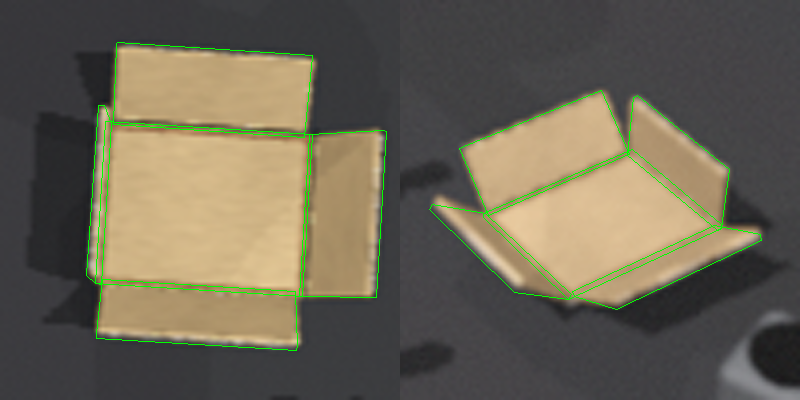

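The left flap stands at about 87°. I'll fold the other three with a slightly deeper end point.

```bash
python3 - <<'E'
from h import *
fold("far",back=.0135,shift=.02)
fold("right",back=.0135)
fold("near",back=.0135)
q=env.read_state()["position"]; env.move_straight([q[0]-.1,q[1]+.2,.2],rate=.4)
p=np.load("carton.npy");p[3:]=1.53;np.save("p2.npy",p);o=np.load("carton.npy");np.save("carton_orig.npy",o);np.save("carton.npy",p)
x=check("all");np.save("carton.npy",x);print(env.read_state()["clock"])
E
```

```text
far hit False [0.6453 0.0024 0.025 ] [np.float64(0.6466383130819651), np.float64(0.00256718597550774), 0.026] F [ 0.6 -0.2  0.1] t 12.3583
right hit True [ 0.5711 -0.1265  0.0317] [np.float64(0.5718904908589793), np.float64(-0.09651491671171271), 0.026] F [ 0.2 -0.4  0.4] t 16.0333
near hit False [ 0.5085 -0.009   0.0258] [np.float64(0.5086662189519938), np.float64(-0.008952416508534528), 0.026] F [-0.3  0.9  0.5] t 19.9917
angles deg {'near': np.float64(83.4), 'far': np.float64(89.8), 'left': np.float64(86.8), 'right': np.float64(58.8)} 1916.271568627451
21.7583
```

View pics/all.png

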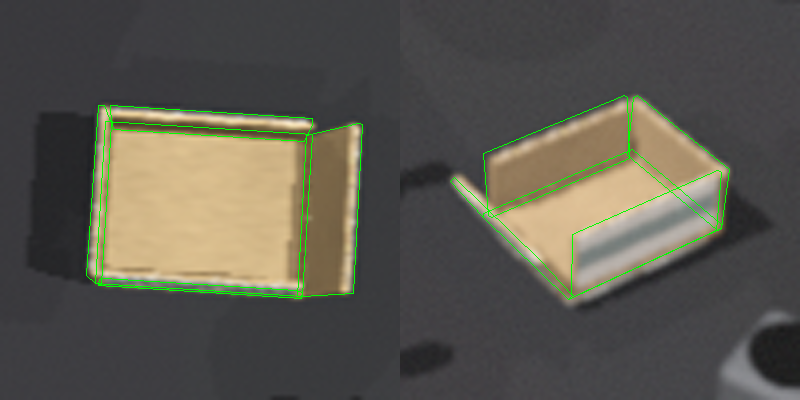

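The near, far and left flaps are up. The right flap stopped at about 59° on the force limit, so I'll retry it from that angle with a higher contact point and then look again.

```bash
python3 - <<'E'
from h import *
fold("right",back=.0140,zt=.036)
q=env.read_state()["position"]; env.move_straight([q[0]-.1,q[1]-.02,.25],rate=.4)
env.goto([.42,.2,.25],[180,0,0])
p=np.load("carton.npy");p[3:]=1.55;np.save("carton.npy",p)
x=check("all2");np.save("carton.npy",x);print(env.read_state()["clock"])
f=env.grab_frame("top");c=[200,100,500,300]
a=cv2.resize(f["image"][100:250,250:510],None,fx=3,fy=3,interpolation=cv2.INTER_CUBIC);cv2.imwrite("pics/t2.png",a)
E
```

```text
right hit False [ 0.5716 -0.0968  0.0357] [np.float64(0.5718596792271182), np.float64(-0.09701396645206137), 0.036] F [ 0.7 -0.6  0.2] t 24.8333
angles deg {'near': np.float64(83.6), 'far': np.float64(90.0), 'left': np.float64(86.8), 'right': np.float64(85.8)} 1651.0480392156862
28.425
```

View pics/all2.png

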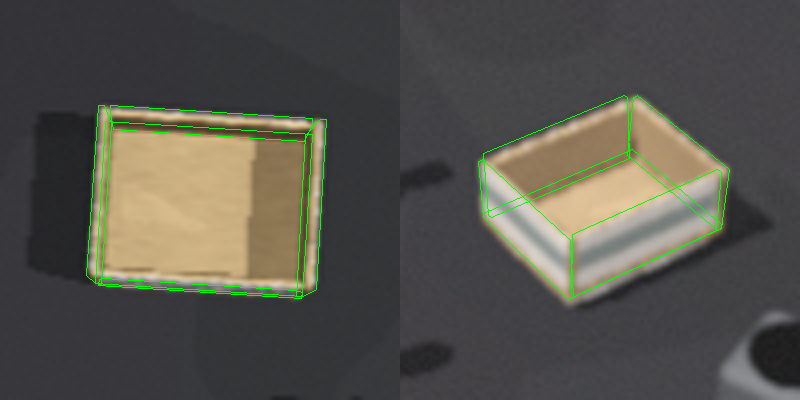

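View pics/t2.png

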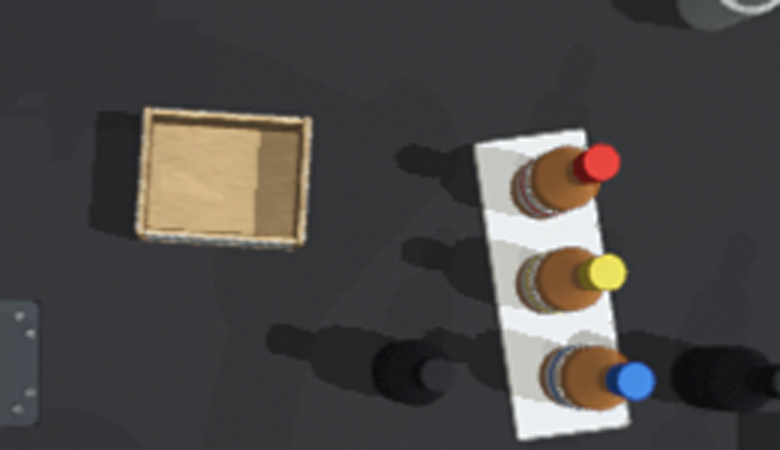

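All four walls now stand upright within a few degrees and the bottles have not moved. Next I'll pick the yellow bottle by its stopper, closing the fingers across the row, and lift it.

```bash
python3 - <<'E'
from h import *
b=[.4888,-.3063]; q0=env.read_state()["joint_positions"]
y=min((np.abs(q-q0).max(),y) for y in(8,-172,188) if (q:=env.inverse_kinematics([*b,.23],[180,0,y])) is not None)[1]
env.gripper_to(.9)
env.goto([*b,.235],[180,0,y])
print(env.move_straight([*b,.130],rate=.15,force_limit=10))
env.gripper_to(0,grasp_force=25)
s=env.read_state();print(y,s["opening"]*.087,s["finger_force"],s["position"],s["force"])
env.move_straight([*b,.235],rate=.15)
s=env.read_state();print(s["opening"]*.087,s["finger_force"],s["force"],s["clock"])
f=env.grab_frame("scene");cv2.imwrite("pics/lift.png",cv2.resize(f["image"][140:300,150:420],None,fx=2.5,fy=2.5))
E
```

```text
False
8 0.02735694292231832 24.996537188999355 [ 0.48877459 -0.3061954   0.129974  ] [0.21903216 0.2929554  1.20899934]
0.02726062898363023 24.997443300671875 [-0.10832622  0.34941026 -2.02981292] 34.325
```

View pics/lift.png

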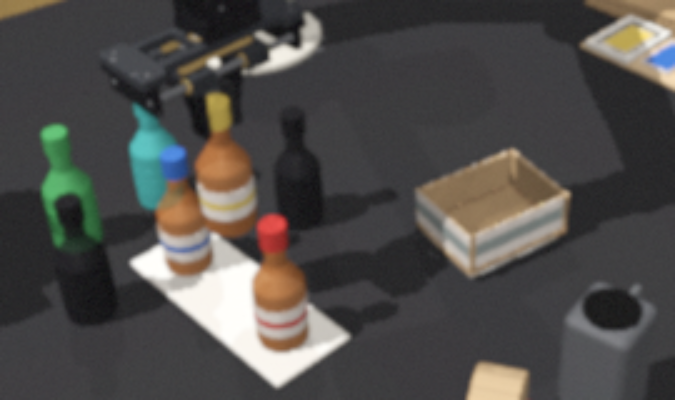

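The yellow bottle is held upright and clear of the tray, and the carton is intact. Next I'll place it.

```bash
python3 - <<'E'
from h import *
c=np.load("carton.npy")[:2]
env.move_straight([*c,.235],rate=.15)
env.dwell(.3)
env.move_straight([*c,.146],rate=.1)
env.dwell(.2)
print(env.move_straight([*c,.137],rate=.01,force_limit=2.5))
s=env.read_state();print(s["position"],s["force"],s["clock"])
env.gripper_to(.35); env.dwell(.2)
env.move_straight([*c,.235],rate=.12)
env.move_straight([.42,.2,.26],rate=.3)
env.dwell(.3)
a=check("fin");print(env.read_state()["clock"])
f=env.grab_frame("scene")
for d in env.search_frame(f,"bottle_yellow")[:1]:print(d)
cv2.imwrite("pics/fin2.png",cv2.resize(f["image"][160:300,190:430],None,fx=3,fy=3,interpolation=cv2.INTER_CUBIC))
E
```

```text
True
[ 0.57710896 -0.01310654  0.1398868 ] [ 0.13340306 -0.26761354  4.70050435] 38.7417
angles deg {'near': np.float64(83.6), 'far': np.float64(90.0), 'left': np.float64(86.8), 'right': np.float64(85.8)} 1572.0911764705884
41.6917
{'xyz': [0.5906, -0.0236, 0.0966], 'score': 0.86}
```

View pics/fin2.png

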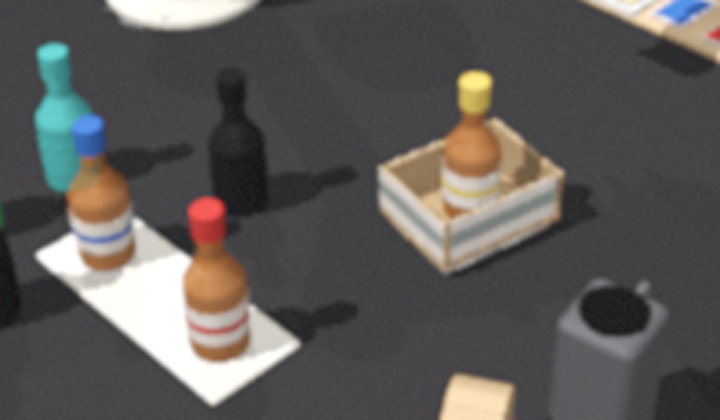

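View pics/fin.png

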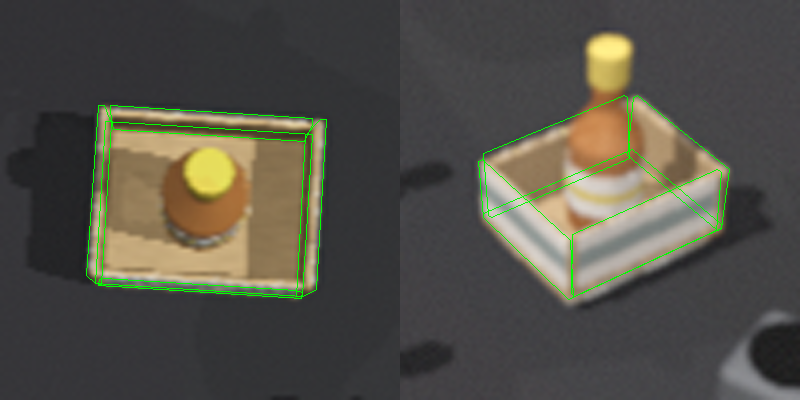

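The yellow bottle stands upright at the carton's centre, all four walls are upright, and the red and blue bottles are still on the tray. I'll hand the job in.

```bash
python3 -c "
from workcell import env
print(env.close_job())"
```

```text
the job is handed in; nothing more can be done
None
```

I handed the job in at about 42 s: all four flaps stand upright (84–90° by image fit), the yellow bottle was set down gently in the middle of the carton, and the red and blue bottles were left in place; the right flap needed a second push after the first stopped at my 50 N push limit.

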